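Check a sprung chain-tensioner arm on its scale stand

ROBOT

A 7-joint arm with a two-finger parallel gripper is mounted at the origin on the work surface. World frame = base frame: x ahead of the robot, y to its left, z up, the work surface at z = 0. Lengths are in m, angles in rad, forces in N, time in s.
With the tool pointing down it reaches from about 0.4 to 0.9 m from the base axis. Payload 5.5 kg.
Tool frame: the origin (TCP) lies midway between the tips of the shut fingers; the grasp point (between the pads) lies 19 mm behind it (robot.tcp_to_grasp is the distance from the TCP to the grasp point, in m); z points along the fingers, x is the direction in which the jaws open and shut, and the axes are right-handed (so a half turn about z gives the same grasp; the last joint's range is limited). The gripper opens to 92 mm and grips with 3 to 60 N. Pads are 19 mm wide; open, the fingers measure 130 mm over their backs; the gripper's body (75 mm by 190 mm) begins 47 mm behind the grasp point.
Start: joints at [1.539, 0.501, -0.427, 1.55, 0.221, 1.138, -0.21], TCP at [0.189, -0.622, 0.199] pointing down, gripper open.
Joint ranges: [-2.88, 2.88], [-0.31, 2.03], [-1.54, 1.56], [0.2, 2.42], [-1.41, 4.55], [0.19, 2.02], [-2.57, 2.57]. Speed limits (rad/s): [2.57, 2.57, 3.14, 3.14, 3.14, 3.14, 3.14].

INTERFACE

Orientations are given as a rotation vector (axis times angle).
In Python, from workcell import robot gives the robot as it stands.
- The arm moves only by the tool carry_out, never from a script. Its argument "increments" is one flat list of numbers, 7 for each row, row after row: the shift along the tool's x, y, z in m, then the turn, a rotation vector about the tool's x, y, z in degrees, then the finger opening in m, from 0 to 0.0918. A call has exactly 10 rows; each row is the pose to reach, as a shift and turn from the pose commanded when the call began, along the tool's axes at that moment; what a row does not reach only later rows make up. A row lasts 1/8 s, in which the tool goes at most 62.5 mm and 10.7 degrees, less where a joint would pass 70% of its speed; a pose out of reach is approached as far as the arm can. A call with a gripper value outside its range is refused whole. The fingers move at their own pace and stop on an object; "newtons" is the grip in N (left out, the last holds). Time passes only in rows, so rows that repeat a pose let the fingers close, or fill a call up. It gives the time, the measured TCP pose, the force and the opening at its end, in the units of the state.
- robot.observe(): the state, without advancing time (a new reading comes with each control period).
- robot.snapshot(name): name is "side" or "top" or "wrist"; returns a dict with "img" (384x512x3 uint8, red, green, blue), "range_z" (384x512 float32, m along the optical axis (not along the pixel's ray), 0 where there is no reading), "mtx" (3x3 intrinsics, pixels), "rvec" (rotation vector, rad) and "tvec" (3), from world to camera coordinates, as OpenCV has them; the wrist camera has in their place "tool_from_camera" (4x4, takes a point from camera to tool coordinates, whose origin is the TCP and whose axes are the tool frame's). Camera axes: x right, y down, z forward; pixel columns grow to the right and rows downward; lengths in m; the calibration is good to about 2 mm. A picture is of the moment at which its call begins: read the wrist's pose just before it.
- robot.sign_off(): hands the job in, once; it reports no verdict.
The state is a dict: "time_s": time; "qpos": joint angles; "joint_velocities": joint speeds; "joint_efforts": joint torques, N m; "ee_pos": TCP position; "ee_rot": TCP orientation; "wrist_force": force on the tool from outside, world axes, zero at the start; "ft_torque": the same for the moment, N m; "opening": finger opening in m.
Only numpy, scipy, OpenCV 4.12 (cv2) and the standard library are available. Lean on these libraries where they do the work, as an engineer would, in place of code of your own. Each camera call takes 0.05 s, during which the arm holds its last target. There are 200 camera calls.

TASK

Check the sprung tensioner arm on its stand: press straight down on the roller at the arm's end until it pushes back with a steady 14 N (give or take 1 N, kept up for a second; never more than 17 N on the arm), then ease the arm back up to rest without letting it snap back. The tell-tale hand stays at the deflection reached: without touching it, move the index hand by its pin along the scale until it lines up with the tell-tale, then let go. Leave the tub, the carton and the spanner where they are.

Things in the scene. Friction and masses are not known exactly. Their poses are not given: they have to be found in the camera images.
- stand: Fixed check stand: grey base plate 130 x 330 x 12 mm with an upright white scale plate (150 mm wide, top edge 252 mm above the table, face about in the plane x = 0, looking to +x). Origin: centre of the base's underside. Its x axis is the axis of all the hinges (horizontal); its y axis runs along the arm, from the pivot to the roller end; z up. The graduations are 5 degrees apart, every second one longer; 0 is the one at the -y end.
- pivot (a point): Pivot point of arm, tell-tale and index on the stand's x = 0 plane, 70 mm from the stand's origin towards -y, 120 mm above the table. All three turn about the x axis through it.
- roller_centre (a point): Centre of the black free-turning roller at the end of the steel tensioner arm: 22 mm diameter, 40 mm long along the stand's x axis, 200 mm from the pivot axis, 34 mm in front (+x) of the pivot point. At rest it lies 0.35 rad above the pivot's level on the +y side, about 189 mm above the table; it swings down as the arm is pressed. Press its top with the closed fingertips.
- tension_arm (a joint): Deflection of the arm in rad: 0 at rest on its upper stop, grows as the roller goes down, end stop at 0.85. Sprung back up: 1 to 10 N at the roller starts it, then some 2 N more per 0.1 rad; the steel weight disc on it (40 mm diameter, 44 mm thick, 50 mm short of the roller) differs much in mass each time, so the deflection at a given force is not known beforehand. A slim pointer on it points up over the scale.
- telltale (a joint): Position of the tell-tale hand in rad on the same scale as the arm (equal values line up): a slim brass hand 116 mm long, with a broad part near its tip, just in front of the arm's pointer, 14 mm in front of the scale. The arm pushes it along in front of itself and light friction leaves it at the furthest deflection reached. Starts at 0.02 to 0.1.
- telltale_tip (a point): Tip of the tell-tale hand, 115 mm from the pivot axis. At value 0 the hand points up and towards -y, 2.0 rad from the stand's +y axis; it turns towards +y as the value grows.
- index (a joint): Position of the index hand in rad, on the same scale (equal to the tell-tale when they line up): a slim black hand in front of the tell-tale (22 mm in front of the scale), 150 mm long, range 0 to 0.9. Stiff: friction holds it anywhere, about 1 N at the pin moves it. Starts at 0 to 0.2.
- index_pin (a point): Middle of the grip pin at the end of the index hand: a black round pin 12 mm in diameter that runs 36 mm along the stand's x axis, its middle 38 mm in front of the pivot point and 150 mm from the pivot axis (about 256 to 270 mm above the table). Can be pinched from above (fingers closing along the stand's y axis) or pushed sideways; it moves on an arc about the pivot axis, 2.0 rad from +y at value 0, turning towards +y as the value grows.
- tub: Clear open tub of limes, 130 x 190 x 85 mm, beside the stand; origin under its centre. Bystander.
- carton: Milk carton 70 x 70 mm, 210 mm high, beside the stand; origin under its centre. Bystander.
- spanner: Spanner lying on the table in front of the stand; origin under its middle. Bystander.

How it is judged:
By the outcome, as a careful person would: the job done as asked, in the order asked, and still so for the second after the job is handed in, with the robot touching nothing.
It also fails if it takes over 61 s, if anything falls off the work surface, if the arm or the gripper's body presses on something with over 40 N, if the wrist force passes 120 N, or if a joint passes its speed limit or range.

## Working session

There is one attempt and no reset: what is moved stays moved. The work goes in short steps, Python scripts to look and compute and a tool call to move; the robot and the scene stay as the last step left them, time stands still between calls to the robot, and variables do not carry over. Pictures are saved under pics/ and viewed, about 8 in all and at most 12, crops included, and the job is handed in when it is done.

Besides the shell and the picture viewer there is one more tool, called after "Request:" by a JSON object that holds its "method" and its "body". carry_out: Moves the arm, as the interface text tells. Its arguments: {"type":"object","properties":{"increments":{"type":"array","items":{"type":"number"}},"newtons":{"type":"number"}},"required":["increments"]}

```bash
mkdir -p pics; ls; python3 - <<'E'
from workcell import robot
import cv2,numpy as np
o=robot.observe();print({k:np.round(v,3) for k,v in o.items()})
for n in("side","top"):
    s=robot.snapshot(n);cv2.imwrite(f"pics/{n}0.png",s["img"][:,:,::-1]);np.savez(f"pics/{n}0.npz",**s)
a=[cv2.imread(f"pics/{n}0.png") for n in("side","top")]
cv2.imwrite("pics/both0.png",cv2.resize(np.vstack(a),None,fx=.78,fy=.78))
print(s["rvec"],s["tvec"],s["mtx"])
E
```

```text
pics
{'time_s': np.float64(0.0), 'qpos': array([ 1.539,  0.502, -0.427,  1.551,  0.221,  1.138, -0.21 ]), 'joint_velocities': array([-0.   ,  0.   , -0.001,  0.001, -0.001,  0.001, -0.001]), 'joint_efforts': array([ 0.0000e+00, -5.6658e+01, -5.8160e+00, -2.7910e+01, -6.9000e-02,
        3.1000e-02,  0.0000e+00]), 'ee_pos': array([ 0.189, -0.621,  0.198]), 'ee_rot': array([-2.523e+00,  1.870e+00,  2.000e-03]), 'wrist_force': array([-0.523, -0.496, -0.285]), 'ft_torque': array([-0.024, -0.014, -0.001]), 'opening': np.float64(0.092)}
[ 2.20645082 -2.17500125  0.0384967 ] [0.05191319 0.61817427 1.56543488] [[438.17430906   0.         255.73776437]
 [  0.         438.17430906 186.66776883]
 [  0.           0.           1.        ]]
```

View pics/both0.png

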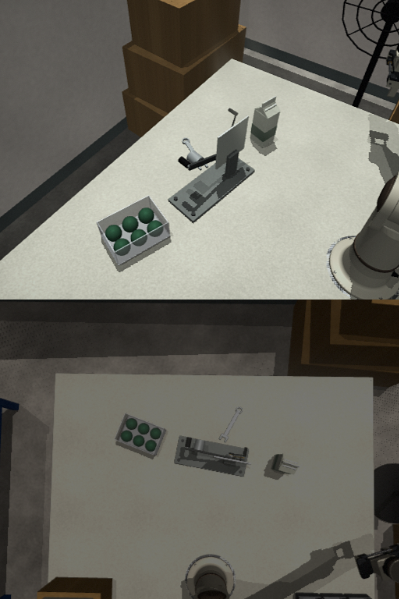

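```bash
cat > h.py <<'E'
import numpy as np,cv2
from scipy.spatial.transform import Rotation as R
def cloud(s):
    z=s["range_z"];v,u=np.mgrid[:z.shape[0],:z.shape[1]];K=s["mtx"]
    p=np.stack([(u-K[0,2])/K[0,0]*z,(v-K[1,2])/K[1,1]*z,z],-1)
    if "rvec" in s: 
        M=cv2.Rodrigues(np.array(s["rvec"]))[0];w=(p-np.array(s["tvec"]).ravel())@M
    else:
        T=s["tool_from_camera"];w=p@T[:3,:3].T+T[:3,3]
        w=w@s["Rt"].T+s["pt"]
    w[z==0]=np.nan
    return w
E
python3 - <<'E'
from h import *
s=dict(np.load("pics/top0.npz"));w=cloud(s);img=s["img"][:,:,::-1]
sub=w[160:240,215:330]
m=(w[...,2]>.006)&(w[...,2]<.02)
m[:150]=0;m[260:]=0;m[:,:215]=0;m[:,330:]=0
print("table z",np.nanmedian(w[260:300,100:200,2]))
n,l,st,c=cv2.connectedComponentsWithStats(m.astype(np.uint8));print(st)
mm=(w[...,2]>.006);mm[:150]=0;mm[260:]=0;mm[:,:215]=0;mm[:,330:]=0
n,l,st,c=cv2.connectedComponentsWithStats(mm.astype(np.uint8));print(st,c)
P=w[m];r=cv2.minAreaRect(P[:,:2].astype(np.float32)*1000);print(r,cv2.boxPoints(r))
hi=(w[...,2]>.15)&mm;P=w[hi]
for q in np.argwhere(hi)[::6]:print(q,np.round(w[q[0],q[1]],3))
c=cv2.resize(img[150:245,220:390],None,fx=4.6,fy=4.6,interpolation=cv2.INTER_CUBIC)
cv2.imwrite("pics/topc.png",cv2.convertScaleAbs(c,alpha=1.6))
s=dict(np.load("pics/side0.npz"));i=s["img"][:,:,::-1]
cv2.imwrite("pics/sidec.png",cv2.resize(i[110:290,200:370],None,fx=3.3,fy=3.3,interpolation=cv2.INTER_CUBIC))
E
```

```text
table z 0.000633319902799493
[[     0      0    512    384 193661]
 [   221    150      1      1      1]
 [   227    150      1      1      1]
 ...
 [   295    259      1      1      1]
 [   319    258      1      1      1]
 [   326    258      1      1      1]]
[[     0      0    512    384 192819]
 [   221    150      1      1      1]
 [   227    150      1      1      1]
 ...
 [   295    259      1      1      1]
 [   319    258      1      1      1]
 [   326    258      1      1      1]] [[255.18951452 191.33965532]
 [221.         150.        ]
 [227.         150.        ]
 [244.         150.        ]
 [254.         151.        ]
 [258.         151.        ]
 [262.         151.        ]
 [267.         150.5       ]
 [279.         151.        ]
 [282.         150.        ]
 [299.68421053 153.21052632]
 [305.         151.        ]
 [320.         151.        ]
 [327.         150.        ]
 [226.         152.        ]
 [241.         153.        ]
 [262.         153.        ]
 [264.         152.        ]
 [278.5        153.5       ]
 [284.         152.5       ]
 [288.5        153.5   
[... 13215 characters left out ...]
 0.25 ]
[202 310] [ 0.562 -0.112  0.221]
[203 282] [ 0.557 -0.023  0.253]
[203 288] [ 0.557 -0.042  0.255]
[203 308] [ 0.559 -0.109  0.19 ]
[204 289] [ 0.554 -0.045  0.252]
[204 295] [ 0.555 -0.063  0.251]
[204 304] [ 0.556 -0.097  0.184]
[205 290] [ 0.552 -0.051  0.21 ]
[205 296] [ 0.552 -0.066  0.253]
[205 306] [ 0.552 -0.102  0.2  ]
[205 312] [ 0.553 -0.119  0.22 ]
[206 298] [ 0.549 -0.072  0.255]
[206 304] [ 0.549 -0.091  0.252]
[207 299] [ 0.546 -0.083  0.17 ]
[207 305] [ 0.546 -0.094  0.253]
[207 311] [ 0.546 -0.112  0.248]
[208 308] [ 0.543 -0.103  0.252]
[208 314] [ 0.543 -0.121  0.252]
[209 312] [ 0.54  -0.116  0.247]
[209 318] [ 0.54  -0.133  0.254]
[210 316] [ 0.537 -0.13   0.229]
```

View pics/topc.png

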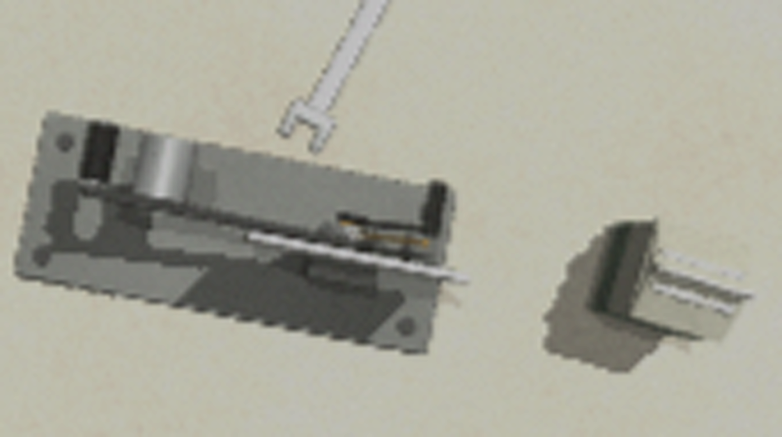

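View pics/sidec.png

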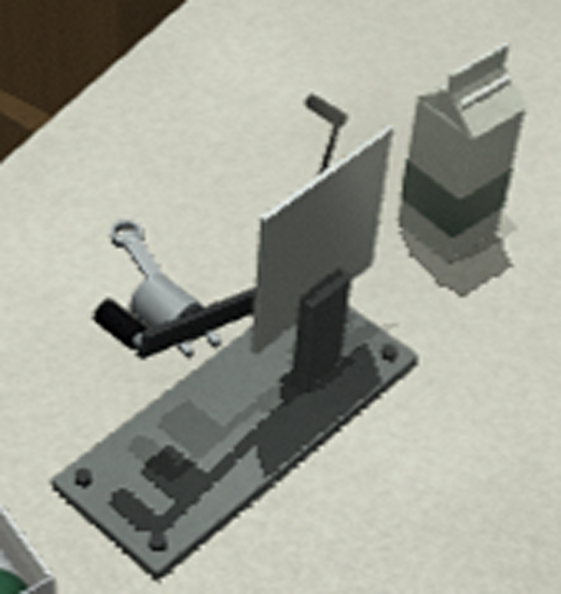

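```bash
cat >> h.py <<'E'
def ray(s,u,v,z):
    K=s["mtx"];M=cv2.Rodrigues(s["rvec"])[0];C=-M.T@s["tvec"].ravel()
    d=M.T@np.linalg.inv(K)@[u,v,1];return C+d*(z-C[2])/d[2]
def proj(s,P): return cv2.projectPoints(np.array(P,float).reshape(-1,3),s["rvec"],s["tvec"],s["mtx"],None)[0].reshape(-1,2)
E
python3 - <<'E'
from h import *
s=dict(np.load("pics/top0.npz"));w=cloud(s)
c=[ray(s,220+(a+.5)/4.6-.5,150+(b+.5)/4.6-.5,.012) for a,b in((46,112),(15,278),(426,353),(457,188))]
c=np.array(c);print(c.round(4),c.mean(0),[np.linalg.norm(c[i]-c[i-1]) for i in range(4)])
yd=(c[0]+c[1]-c[2]-c[3]);yd/=np.linalg.norm(yd);yaw=-np.arctan2(yd[0],yd[1]);print("yaw",yaw)
def reg(z0,z1,y0,y1):
    return w[(w[...,2]>z0)&(w[...,2]<z1)&(w[...,1]>y0)&(w[...,1]<y1)&(w[...,0]>.5)&(w[...,0]<.7)]
P=reg(.243,.26,-.15,.01);f=np.polyfit(P[:,1],P[:,0],1);print("plate",len(P),f,P[:,:2].mean(0))
Rz=R.from_euler("z",yaw).as_matrix();O=np.array([*c.mean(0)[:2],0])
P=reg(.1,.3,-.2,.2);L=(P-O)@Rz
q=L[(L[:,1]>.105)];print("roller",q.min(0),q.max(0),q.mean(0))
q=L[(L[:,2]>.257)];print("pin",q.min(0),q.max(0),np.median(q,0))
q=L[(L[:,2]>.243)&(L[:,2]<.258)];print("plate",q.mean(0),q.min(0),q.max(0))
for n,l in dict(pivot=[0,-.07,.12],roller=[.034,-.07+.2*np.cos(.35),.12+.2*np.sin(.35)]).items():print(n,O+Rz@l)
T=robot_start=None
E
```

```text
[[ 0.6623  0.1562  0.012 ]
 [ 0.5314  0.1782  0.012 ]
 [ 0.4776 -0.1442  0.012 ]
 [ 0.607  -0.1674  0.012 ]] [0.56957484 0.00569125 0.012     ] [np.float64(0.32822448588880665), np.float64(0.132723238495727), np.float64(0.3268563935334175), np.float64(0.1313823136031302)]
yaw -0.16729186689892894
plate 100 [0.17245521 0.56384396] [ 0.5516516  -0.07069869]
roller [0.0028212  0.10516595 0.18115446] [0.05566061 0.11856453 0.20799279] [0.02982926 0.11154886 0.19751578]
pin [-0.00529103 -0.12579391  0.25831472] [ 0.05199497 -0.01137823  0.27606237] [ 0.03344001 -0.11947224  0.26857256]
plate [-0.00494971 -0.07832694  0.25181337] [-0.00916864 -0.15165594  0.24343302] [ 0.02018966 -0.00508153  0.25676421]
pivot [ 0.55791895 -0.0633315   0.12      ]
roller [0.62272778 0.11625876 0.18857956]
```

```bash
cat >> h.py <<'E'
yaw=-.17;Rz=R.from_euler("z",yaw).as_matrix();O=np.array([.5685,.006,0])
def W(l): return O+Rz@np.array(l,float)
def loc(p): return (np.array(p)-O)@Rz
ys=Rz[:,1]
RT=np.stack([-ys,np.cross([0,0,-1],-ys),[0,0,-1]],1)
def rel(o,target,Rt=RT):
    A=R.from_rotvec(o["ee_rot"]).as_matrix()
    return (A.T@(np.array(target)-o["ee_pos"])*1000).round(1),R.from_matrix(A.T@Rt).as_rotvec(degrees=True).round(2)
E
python3 - <<'E'
from h import *
from workcell import robot
o=robot.observe();s=robot.snapshot("wrist")
print(s["tool_from_camera"].round(3),RT.round(3))
print(rel(o,[.19,-.62,.33]),rel(o,W([.036,.118,.30])),W([.036,.118,.3]))
E
```

```text
[[ 1.    -0.001 -0.     0.   ]
 [ 0.001  0.969  0.246 -0.066]
 [-0.    -0.246  0.969 -0.185]
 [ 0.     0.     0.     1.   ]] [[-0.169 -0.986  0.   ]
 [-0.986  0.169  0.   ]
 [-0.     0.    -1.   ]]
(array([  -1.1,   -1.7, -131.8]), array([2.000e-02, 1.000e-01, 2.663e+01])) (array([-579.4, -630.9, -100.8]), array([2.000e-02, 1.000e-01, 2.663e+01])) [0.62394457 0.11620844 0.3       ]
```

Request:
{"method": "carry_out", "body": {"increments": [0,0,-0.045,0,0,0,0,0,0,-0.09,0,0,0,0,-0.02,-0.022,-0.132,0,0,1,0,-0.058,-0.063,-0.132,0,0,3,0,-0.096,-0.105,-0.132,0,0,5,0,-0.135,-0.147,-0.132,0,0,7,0,-0.174,-0.189,-0.132,0,0,9,0,-0.212,-0.231,-0.132,0,0,11,0,-0.25,-0.273,-0.132,0,0,13,0,-0.29,-0.315,-0.132,0,0,15,0]}}

```text
time_s: 1.4
ee_pos: [0.4065, -0.2513, 0.3311]
ee_rot: [2.256, -2.186, 0.001]
wrist_force: [1.1, -0.0, -0.6]
opening: 0.0008
```

```bash
python3 - <<'E'
from h import *
from workcell import robot
o=robot.observe();print(o["time_s"],o["ee_pos"],o["qpos"].round(2),o["opening"],rel(o,W([.036,.118,.30])))
E
```

```text
1.4 [ 0.40654058 -0.25128572  0.33111125] [ 1.15  0.08 -0.69  1.78  0.05  1.3  -1.09] 0.0007811978494330758 (array([-360.5, -228.9,   30.9]), array([-0.  , -0.03, 11.55]))
```

Request:
{"method": "carry_out", "body": {"increments": [-0.04,-0.025,0.0,0,0,1.5,0,-0.09,-0.057,0,0,0,3,0,-0.14,-0.089,0,0,0,4.5,0,-0.19,-0.12,0,0,0,6,0,-0.24,-0.152,0,0,0,7.5,0,-0.29,-0.184,0,0,0,9,0,-0.335,-0.213,0.01,0,0,10.5,0,-0.36,-0.229,0.02,0,0,11.55,0,-0.3605,-0.229,0.031,0,0,11.55,0,-0.3605,-0.229,0.031,0,0,11.55,0]}}

```text
time_s: 2.65
ee_pos: [0.6221, 0.1136, 0.2986]
ee_rot: [2.024, -2.398, -0.001]
wrist_force: [-0.1, 0.2, -0.5]
opening: 0.0003
```

```bash
cat >> h.py <<'E'
def wsnap(robot,name):
    o=robot.observe();s=robot.snapshot("wrist");s["Rt"]=R.from_rotvec(o["ee_rot"]).as_matrix();s["pt"]=o["ee_pos"]
    cv2.imwrite(f"pics/{name}.png",s["img"][:,:,::-1]);np.savez(f"pics/{name}.npz",**s);return o,s
def wproj(s,P):
    T=s["tool_from_camera"];p=(np.array(P,float).reshape(-1,3)-s["pt"])@s["Rt"];p=(p-T[:3,3])@T[:3,:3]
    q=p@s["mtx"].T;return q[:,:2]/q[:,2:]
E
python3 - <<'E'
from h import *
from workcell import robot
o,s=wsnap(robot,"w1");print(o["time_s"],o["ee_pos"],o["qpos"].round(2),o["wrist_force"],rel(o,W([.036,.118,.30])))
w=cloud(s);L=loc(w.reshape(-1,3))
q=L[(L[:,2]>.19)&(L[:,2]<.215)&(L[:,1]>.08)&(L[:,1]<.16)];print(len(q),np.percentile(q,[1,50,99],axis=0).round(4))
print(wproj(s,[W([.034,.118,.2]),W([.014,.118,.2]),W([.054,.118,.2])]))
E
```

```text
2.65 [0.62207471 0.11364997 0.29864383] [ 0.36  0.48 -0.84  1.46  0.36  1.36 -2.24] [-0.11069631  0.18209353 -0.45040178] (array([-2.8, -1.4, -1.4]), array([ 0.14, -0.1 ,  0.07]))
1176 [[0.0034 0.0815 0.1903]
 [0.0303 0.1029 0.1968]
 [0.056  0.1143 0.2   ]]
[[254.11857688 185.90743991]
 [254.1739875  206.08282146]
 [254.06124216 165.03147992]]
```

View pics/w1.png

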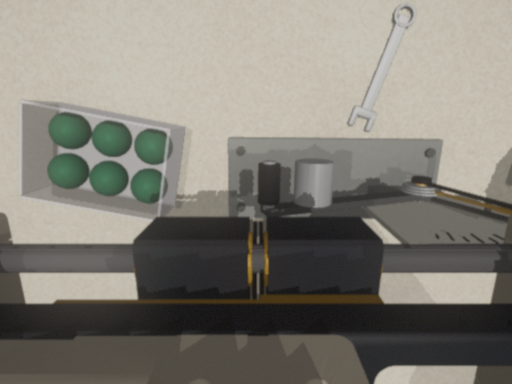

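```bash
python3 - <<'E'
from h import *
s=dict(np.load("pics/w1.npz"));w=cloud(s);L=loc(w.reshape(-1,3)).reshape(w.shape)
print("corners",wproj(s,[W([.065,.165,.012]),W([.065,-.165,.012])]).round(1),"seen (228,138),(441,138)")
for v in(170,185,200):
  for u in(262,266,270,274,278):print(v,u,L[v,u].round(4))
print("base L/R",L[145,232].round(4),L[145,437].round(4))
s=dict(np.load("pics/top0.npz"));w=cloud(s);L=loc(w)
for v in(178,182,186):
  for u in range(236,246):print(v,u,L[v,u].round(3))
E
```

```text
corners [[224.2 137.5]
 [441.6 137.5]] seen (228,138),(441,138)
170 262 [0.0486 0.1105 0.1961]
170 266 [0.0487 0.1067 0.197 ]
170 270 [0.049  0.103  0.1985]
170 274 [0.049  0.0992 0.1984]
170 278 [0.0485 0.0953 0.1957]
185 262 [0.0341 0.1105 0.1965]
185 266 [0.0345 0.1067 0.1984]
185 270 [0.0347 0.1029 0.1993]
185 274 [0.0347 0.0991 0.1994]
185 278 [0.0335 0.0949 0.1941]
200 262 [0.0193 0.1104 0.1973]
200 266 [0.0198 0.1066 0.1991]
200 270 [0.0196 0.1027 0.1981]
200 274 [0.0194 0.0988 0.1974]
200 278 [0.018  0.0946 0.1928]
base L/R [0.0537 0.1535 0.0118] [ 0.0534 -0.1611  0.0095]
178 236 [0.057 0.138 0.017]
178 237 [0.058 0.135 0.007]
178 238 [0.058 0.131 0.012]
178 239 [0.048 0.116 0.199]
178 240 [0.049 0.113 0.196]
178 241 [0.05  0.11  0.193]
178 242 [0.05  0.106 0.201]
178 243 [0.05  0.103 0.204]
178 244 [0.051 0.101 0.194]
178 245 [0.052 0.098 0.191]
182 236 [0.043 0.136 0.006]
182 237 [0.043 0.132 0.014]
182 238 [0.035 0.117 0.193]
182 239 [0.035 0.114 0.2  ]
182 240 [0.036 0.111 0.198]
182 241 [0.037 0.107 0.199]
182 242 [0.037 0.104 0.199]
182 243 [0.038 0.101 0.192]
182 244 [0.038 0.098 0.2  ]
182 245 [0.048 0.103 0.015]
186 236 [0.028 0.133 0.015]
186 237 [0.022 0.118 0.199]
186 238 [0.022 0.114 0.204]
186 239 [0.023 0.112 0.194]
186 240 [0.024 0.108 0.196]
186 241 [0.024 0.105 0.2  ]
186 242 [0.025 0.102 0.197]
186 243 [0.026 0.099 0.191]
186 244 [0.034 0.105 0.009]
186 245 [0.034 0.101 0.009]
```

Request:
{"method": "carry_out", "body": {"increments": [0.011,0,0.02,0,0,0,0,0.011,0,0.04,0,0,0,0,0.011,0,0.055,0,0,0,0,0.011,0,0.065,0,0,0,0,0.011,0,0.074,0,0,0,0,0.011,0,0.074,0,0,0,0,0.011,0,0.074,0,0,0,0,0.011,0,0.074,0,0,0,0,0.011,0,0.074,0,0,0,0,0.011,0,0.074,0,0,0,0]}}

```text
time_s: 3.95
ee_pos: [0.6213, 0.1041, 0.2263]
ee_rot: [-2.026, 2.4, -0.0]
wrist_force: [-0.6, 0.2, -1.3]
opening: 0.0005
```

```bash
python3 - <<'E'
from h import *
from workcell import robot
o,s=wsnap(robot,"w2");print(o["time_s"],o["ee_pos"],loc(o["ee_pos"]),o["wrist_force"])
w=cloud(s);L=loc(w.reshape(-1,3)).reshape(w.shape)
print("tip",wproj(s,[o["ee_pos"],o["ee_pos"]+ys*.01]))
for v in range(150,240,12):
  m=[(u,*L[v,u].round(4)) for u in range(225,300,6) if .185<L[v,u,2]<.21];print(v,m)
i=cv2.imread("pics/w2.png");cv2.imwrite("pics/w2c.png",cv2.resize(i[110:310,170:512],None,fx=2.3,fy=2.3))
E
```

```text
3.95 [0.62126513 0.10411038 0.22634715] [0.03540596 0.10562303 0.22634715] [-0.56614576  0.15142251 -1.28976026]
tip [[257.11569382 220.63095522]
 [241.41754339 220.62488924]]
150 []
162 []
174 []
186 [(249, np.float64(0.0506), np.float64(0.1116), np.float64(0.1944)), (255, np.float64(0.0514), np.float64(0.1072), np.float64(0.1978)), (261, np.float64(0.0514), np.float64(0.1029), np.float64(0.1979)), (267, np.float64(0.0513), np.float64(0.0986), np.float64(0.1974)), (273, np.float64(0.0497), np.float64(0.094), np.float64(0.1907))]
198 [(249, np.float64(0.0419), np.float64(0.1116), np.float64(0.1956)), (255, np.float64(0.0424), np.float64(0.1072), np.float64(0.1975)), (261, np.float64(0.043), np.float64(0.1029), np.float64(0.1996)), (267, np.float64(0.0424), np.float64(0.0985), np.float64(0.1973)), (273, np.float64(0.0412), np.float64(0.094), np.float64(0.1929))]
210 [(249, np.float64(0.0329), np.float64(0.1116), np.float64(0.196)), (255, np.float64(0.0337), np.float64(0.1072), np.float64(0.1985)), (261, np.float64(0.0337), np.float64(0.1029), np.float64(0.1987)), (267, np.float64(0.0332), np.float64(0.0985), np.float64(0.1972)), (273, np.float64(0.031), np.float64(0.0937), np.float64(0.19))]
222 []
234 []
```

View pics/w2c.png

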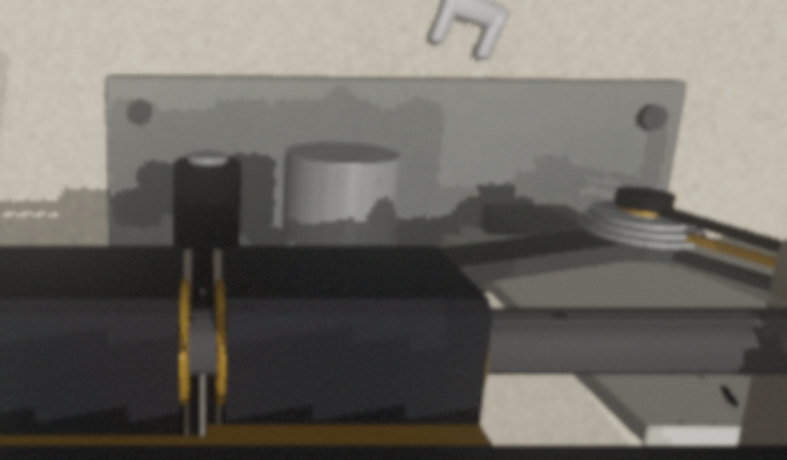

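```bash
python3 - <<'E'
from h import *
s=dict(np.load("pics/w2.npz"));w=cloud(s);L=loc(w.reshape(-1,3)).reshape(w.shape)
for c in((110,80),(680,85),(140,112),(650,118),(345,155),(640,195),(600,215),(690,235)):
  u=int(170+c[0]/2.3);v=int(110+c[1]/2.3);print(c,u,v,L[v,u].round(4))
print(wproj(s,[W([0.03,-.07,.12]),W([0.03,-.083,.12])]))
E
```

```text
(110, 80) 217 144 [0.0636 0.1578 0.0118]
(680, 85) 465 146 [ 0.0609 -0.1649  0.0089]
(140, 112) 230 158 [0.0463 0.1409 0.0174]
(650, 118) 452 161 [ 0.0427 -0.1449  0.0186]
(345, 155) 320 177 [0.0542 0.0572 0.1791]
(640, 195) 448 194 [ 0.0264 -0.0786  0.1244]
(600, 215) 430 203 [ 0.0167 -0.0636  0.1224]
(690, 235) 470 212 [ 0.0143 -0.0893  0.1433]
[[437.04318307 189.26841661]
 [450.34763738 189.27354679]]
```

Request:
{"method": "carry_out", "body": {"increments": [0.0025,0,0.008,0,0,0,0,0.0025,0,0.015,0,0,0,0,0.0025,0,0.02,0,0,0,0,0.0025,0,0.022,0,0,0,0,0.0025,0,0.024,0,0,0,0,0.0025,0,0.0255,0,0,0,0,0.0025,0,0.027,0,0,0,0,0.0025,0,0.0285,0,0,0,0,0.0025,0,0.03,0,0,0,0,0.0025,0,0.032,0,0,0,0]}}

```text
time_s: 5.25
ee_pos: [0.6208, 0.1016, 0.1941]
ee_rot: [-2.026, 2.4, -0.0]
wrist_force: [-0.5, -0.2, -0.1]
opening: 0.0002
```

```bash
cat > st.py <<'E'
from h import *
from workcell import robot
o=robot.observe();print(o["time_s"],loc(o["ee_pos"]).round(4),o["wrist_force"].round(2),o["ft_torque"].round(3))
E
python3 st.py
```

```text
5.25 [0.0354 0.1031 0.1941] [-0.48 -0.25 -0.07] [ 0.046  0.022 -0.049]
```

```bash
python3 - <<'E'
from h import *
from workcell import robot
o,s=wsnap(robot,"w3");a=cv2.imread("pics/w3.png")[130:280,180:480]
t=robot.snapshot("side");b=t["img"][150:270,200:340,::-1];np.savez("pics/side1.npz",**t)
print(o["wrist_force"],robot.observe()["wrist_force"])
cv2.imwrite("pics/c3.png",np.hstack([cv2.resize(a,(450,300)),cv2.resize(b,(350,300))]))
E
```

```text
[-0.48375301 -0.24943896 -0.07015234] [ 0.23630946 -0.10111037  0.55197923]
```

View pics/c3.png

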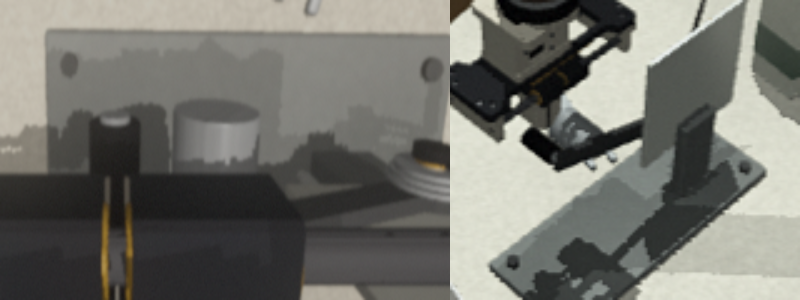

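Request:
{"method": "carry_out", "body": {"increments": [-0.0005,0,0.0015,0,0,0,0,-0.001,0,0.0035,0,0,0,0,-0.002,0,0.006,0,0,0,0,-0.003,0,0.0085,0,0,0,0,-0.0035,0,0.011,0,0,0,0,-0.004,0,0.0135,0,0,0,0,-0.005,0,0.016,0,0,0,0,-0.0055,0,0.0185,0,0,0,0,-0.006,0,0.0205,0,0,0,0,-0.006,0,0.0215,0,0,0,0]}}

```text
time_s: 6.6
ee_pos: [0.6217, 0.1076, 0.1725]
ee_rot: [2.027, -2.4, -0.0]
wrist_force: [0.2, 0.2, -0.7]
opening: 0.0007
```

```bash
python3 st.py
```

```text
6.6 [0.0352 0.1091 0.1725] [ 0.23  0.16 -0.7 ] [ 0.041 -0.003 -0.07 ]
```

```bash
python3 - <<'E'
from h import *
from workcell import robot
o,s=wsnap(robot,"w4");a=cv2.imread("pics/w4.png")[130:280,180:480]
t=robot.snapshot("side");np.savez("pics/side2.npz",**t)
uv=proj(t,[o["ee_pos"],W([.034,.103,.188]),W([.054,.103,.188]),W([.014,.103,.188])]);print(uv)
b=t["img"][150:270,200:340,::-1].copy()
cv2.imwrite("pics/c4.png",np.hstack([cv2.resize(a,(300,300)),cv2.resize(b[10:90,10:110],(500,400))[:300]]))
w=cloud(s);L=loc(w.reshape(-1,3)).reshape(w.shape)
q=L[(L[...,2]<.25)&(L[...,2]>.12)&(L[...,1]>.085)&(L[...,1]<.125)]
print(len(q),np.percentile(q,[0,10,50,90,100],axis=0).round(3))
E
```

```text
[[234.11867875 213.18622306]
 [236.0979188  208.15734283]
 [230.64765101 203.95697717]
 [241.63179973 212.42214675]]
1475 [[0.026 0.093 0.18 ]
 [0.033 0.098 0.19 ]
 [0.048 0.107 0.198]
 [0.055 0.111 0.245]
 [0.057 0.114 0.247]]
```

View pics/c4.png

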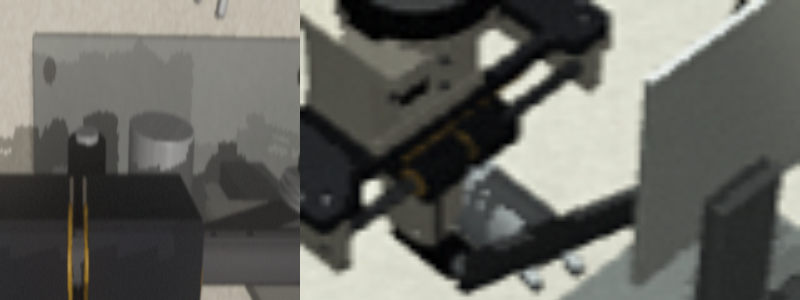

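```bash
python3 - <<'E'
from h import *
for n in("side0","side1","side2"):
  s=dict(np.load(f"pics/{n}.npz"));w=cloud(s);L=loc(w.reshape(-1,3)).reshape(w.shape)
  g=s["img"].astype(int).sum(2)
  m=(L[...,2]<.22)&(L[...,2]>.1)&(L[...,1]>.07)&(L[...,1]<.15)&(abs(L[...,0]-.03)<.05)
  print(n,m.sum())
  d=m&(g<120);print(" dark",d.sum(),np.percentile(L[d],[0,25,50,75,100],axis=0).round(3).tolist() if d.any() else "")
  d=m&(g>=200);print(" light",d.sum(),np.percentile(L[d],[0,25,50,75,100],axis=0).round(3).tolist() if d.any() else "")
t,s0=dict(np.load("pics/side2.npz")),dict(np.load("pics/side0.npz"))
for q in(s0,t):
  w=cloud(q);L=loc(w.reshape(-1,3)).reshape(w.shape)
  for v in range(196,220,3):print(v,[(u,int(q["img"][v,u].sum()),*(L[v,u]*1000).round().astype(int).tolist()) for u in range(228,246,4)])
E
```

```text
side0 291
 dark 181 [[-0.001, 0.07, 0.168], [0.003, 0.097, 0.188], [0.019, 0.104, 0.194], [0.035, 0.109, 0.198], [0.054, 0.115, 0.203]]
 light 59 [[0.001, 0.07, 0.166], [0.022, 0.072, 0.178], [0.034, 0.073, 0.182], [0.043, 0.093, 0.193], [0.054, 0.108, 0.201]]
side1 293
 dark 195 [[0.0, 0.07, 0.172], [0.003, 0.096, 0.188], [0.016, 0.103, 0.194], [0.034, 0.109, 0.198], [0.053, 0.114, 0.203]]
 light 56 [[0.001, 0.07, 0.169], [0.021, 0.072, 0.178], [0.032, 0.073, 0.182], [0.044, 0.093, 0.187], [0.055, 0.111, 0.199]]
side2 270
 dark 146 [[-0.002, 0.07, 0.172], [0.002, 0.092, 0.185], [0.007, 0.102, 0.192], [0.022, 0.109, 0.197], [0.052, 0.115, 0.217]]
 light 68 [[0.001, 0.07, 0.166], [0.023, 0.073, 0.182], [0.025, 0.093, 0.191], [0.031, 0.11, 0.214], [0.047, 0.124, 0.22]]
196 [(228, 620, 206, -24, 4), (232, 613, 202, -37, -2), (236, 612, 193, -45, -1), (240, 617, 184, -54, -1), (244, 485, 47, 63, 193)]
199 [(228, 606, 202, -19, -2), (232, 640, 191, -26, 1), (236, 606, 183, -36, -1), (240, 376, 55, 69, 180), (244, 421, 42, 67, 189)]
202 [(228, 636, 193, -11, -3), (232, 33, 49, 103, 200), (
[... 1040 characters left out ...]
, 24, 112, 226), (240, 215, 24, 98, 215), (244, 205, 40, 70, 181)]
205 [(228, 385, 181, 0, 2), (232, 206, 25, 124, 224), (236, 191, 23, 113, 216), (240, 278, 26, 96, 201), (244, 198, 34, 75, 178)]
208 [(228, 677, 172, 8, 1), (232, 43, 41, 111, 190), (236, 202, 23, 113, 205), (240, 17, 20, 102, 199), (244, 186, 15, 94, 197)]
211 [(228, 642, 164, 16, 0), (232, 660, 155, 8, 1), (236, 3, 25, 112, 192), (240, 52, 13, 109, 199), (244, 64, 6, 103, 200)]
214 [(228, 633, 156, 24, 0), (232, 637, 147, 15, 0), (236, 597, 137, 8, 2), (240, 61, 16, 107, 184), (244, 74, 2, 107, 195)]
217 [(228, 647, 146, 32, 1), (232, 640, 140, 22, -3), (236, 639, 128, 17, 3), (240, 593, 121, 7, 0), (244, 23, 2, 107, 184)]
```

Request:
{"method": "carry_out", "body": {"increments": [0.003,0,0.0,0,0,0,0,0.006,0,0.001,0,0,0,0,0.006,0,0.0025,0,0,0,0,0.006,0,0.004,0,0,0,0,0.006,0,0.0055,0,0,0,0,0.006,0,0.007,0,0,0,0,0.006,0,0.0085,0,0,0,0,0.006,0,0.01,0,0,0,0,0.006,0,0.0115,0,0,0,0,0.006,0,0.0125,0,0,0,0]}}

```text
time_s: 7.95
ee_pos: [0.6209, 0.1014, 0.1601]
ee_rot: [2.026, -2.401, 0.001]
wrist_force: [-0.3, -1.1, 5.2]
opening: 0.0001
```

```bash
python3 st.py; python3 - <<'E'
from h import *
from workcell import robot
for n in("side3",):
  s=robot.snapshot("side");np.savez("pics/side3.npz",**s);w=cloud(s);L=loc(w.reshape(-1,3)).reshape(w.shape)
  for v in range(196,224,3):print(v,[(u,int(s["img"][v,u].sum()),*(L[v,u]*1000).round().astype(int).tolist()) for u in range(228,249,4)])
E
```

```text
7.95 [0.0355 0.1028 0.1601] [-0.28 -1.1   5.18] [-0.132  0.141  0.015]
196 [(228, 56, 11, 149, 286), (232, 93, 17, 131, 267), (236, 34, 5, 129, 276), (240, 37, -1, 123, 275), (244, 4, 0, 109, 264), (248, 442, 48, 47, 180)]
199 [(228, 375, 43, 121, 228), (232, 91, 8, 140, 271), (236, 129, 1, 133, 271), (240, 29, 1, 121, 262), (244, 248, 25, 84, 215), (248, 421, 39, 55, 181)]
202 [(228, 109, 9, 152, 269), (232, 154, 31, 119, 226), (236, 117, 26, 110, 223), (240, 194, 25, 98, 214), (244, 294, 24, 84, 204), (248, 190, 31, 63, 182)]
205 [(228, 370, 182, -1, 0), (232, 213, 32, 119, 214), (236, 223, 24, 112, 215), (240, 187, 26, 97, 201), (244, 299, 36, 73, 175), (248, 411, 27, 68, 178)]
208 [(228, 53, 51, 115, 185), (232, 138, 44, 108, 184), (236, 221, 26, 111, 202), (240, 169, 26, 97, 190), (244, 202, 33, 76, 168), (248, 350, 23, 72, 173)]
211 [(228, 207, 50, 116, 175), (232, 15, 37, 114, 184), (236, 33, 29, 109, 186), (240, 72, 20, 103, 188), (244, 216, 33, 76, 157), (248, 158, 18, 77, 169)]
214 [(228, 639, 158, 21, -4), (232, 63, 36, 116, 174), (236, 14, 22, 115, 185), (240, 44, 16, 107, 183), (244, 67, 6, 103, 188), (248, 63, 1, 93, 185)]
217 [(228, 652, 146, 33, 2), (232, 648, 138, 24, 1), (236, 0, 19, 118, 178), (240, 218, 11, 112, 180), (244, 60, 0, 109, 187), (248, 60, 2, 93, 172)]
220 [(228, 648, 140, 38, -3), (232, 643, 131, 30, -2), (236, 641, 122, 23, -1), (240, 408, 114, 14, -2), (244, 33, 0, 109, 175), (248, 636, 96, -2, 1)]
223 [(228, 647, 130, 48, 0), (232, 642, 120, 41, 3), (236, 627, 112, 32, 1), (240, 662, 103, 24, 3), (244, 645, 96, 14, 0), (248, 630, 87, 7, 2)]
```

Request:
{"method": "carry_out", "body": {"increments": [-0.0008,0,0.002,0,0,0,0,-0.0018,0,0.006,0,0,0,0,-0.003,0,0.0105,0,0,0,0,-0.004,0,0.015,0,0,0,0,-0.005,0,0.0195,0,0,0,0,-0.0055,0,0.024,0,0,0,0,-0.006,0,0.0285,0,0,0,0,-0.0065,0,0.0325,0,0,0,0,-0.007,0,0.036,0,0,0,0,-0.007,0,0.037,0,0,0,0]}}

```text
time_s: 9.25
ee_pos: [0.6221, 0.1082, 0.1235]
ee_rot: [2.026, -2.401, 0.001]
wrist_force: [-2.3, -1.6, 7.8]
opening: 0.0004
```

```bash
cat > fz.py <<'E'
from h import *
from workcell import robot
f=[];
for i in range(5):
  f.append(robot.observe()["wrist_force"]);robot.snapshot("side")
o=robot.observe();print(o["time_s"],loc(o["ee_pos"]).round(4),np.mean(f,0).round(2),np.array(f)[:,2].round(2))
E
python3 fz.py
```

```text
9.5 [0.0356 0.1098 0.1237] [-1.88 -1.58  8.15] [7.8  8.45 7.98 8.35 8.18]
```

Request:
{"method": "carry_out", "body": {"increments": [0,0,0.003,0,0,0,0,0,0,0.0075,0,0,0,0,-0.0005,0,0.012,0,0,0,0,-0.0005,0,0.0165,0,0,0,0,-0.0005,0,0.021,0,0,0,0,0,0,0.0255,0,0,0,0,0,0,0.03,0,0,0,0,0,0,0.034,0,0,0,0,0.0005,0,0.037,0,0,0,0,0.0005,0,0.038,0,0,0,0]}}

```text
time_s: 10.75
ee_pos: [0.622, 0.1062, 0.0859]
ee_rot: [2.024, -2.4, 0.003]
wrist_force: [-3.8, -5.2, 12.8]
opening: 0.0003
```

```bash
python3 fz.py
```

```text
11.0 [0.0357 0.1078 0.0861] [-3.88 -4.72 12.5 ] [12.85 12.64 12.14 12.24 12.66]
```

```bash
python3 - <<'E'
from h import *
from workcell import robot
o,s=wsnap(robot,"w5");a=cv2.imread("pics/w5.png")[100:290,170:480]
t=robot.snapshot("side");np.savez("pics/side5.npz",**t)
b=t["img"][160:270,210:320,::-1]
cv2.imwrite("pics/c5.png",np.hstack([cv2.resize(a,(392,240)),cv2.resize(b,(400,400))[:240]]) if 0 else np.hstack([cv2.copyMakeBorder(cv2.resize(a,(400,245)),0,155,0,0,0),cv2.resize(b,(400,400),interpolation=cv2.INTER_CUBIC)]))
w=cloud(t);L=loc(w.reshape(-1,3)).reshape(w.shape)
for v in range(199,240,3):print(v,[(u,int(t["img"][v,u].sum()),*(L[v,u]*1000).round().astype(int).tolist()) for u in range(228,257,4)])
print(robot.observe()["ft_torque"])
E
```

```text
199 [(228, 356, 9, 151, 279), (232, 358, 4, 143, 277), (236, 218, -1, 135, 274), (240, 221, 12, 110, 245), (244, 244, 13, 96, 233), (248, 28, 12, 82, 223), (252, 11, 11, 70, 215), (256, 683, 142, -82, -4)]
202 [(228, 259, 4, 156, 276), (232, 225, 0, 147, 272), (236, 124, 18, 118, 235), (240, 200, 9, 113, 239), (244, 204, 11, 98, 225), (248, 50, 10, 85, 216), (252, 628, 136, -58, 6), (256, 60, 8, 58, 197)]
205 [(228, 196, 15, 147, 250), (232, 90, 20, 129, 231), (236, 248, 13, 123, 232), (240, 205, 11, 111, 225), (244, 49, 9, 100, 217), (248, 38, 11, 84, 203), (252, 86, 5, 76, 202), (256, 573, 116, -56, 9)]
208 [(228, 222, 15, 147, 239), (232, 250, 14, 135, 231), (236, 201, 12, 124, 223), (240, 52, 8, 115, 219), (244, 35, 11, 98, 203), (248, 40, 5, 89, 201), (252, 10, -1, 81, 199), (256, 517, 110, -50, 6)]
211 [(228, 251, 13, 149, 231), (232, 207, 11, 138, 225), (236, 47, 11, 124, 213), (240, 31, 12, 110, 201), (244, 79, 2, 106, 205), (248, 32, 1, 94, 197), (252, 117, -2, 82, 190), (256, 580, 100, -40, 7)]
214 [(228, 210, 10, 152, 225), (232, 46, 10, 139, 214), (236, 43, 9, 127, 205), 
[... 1063 characters left out ...]
(248, 70, 6, 89, 117), (252, 64, 3, 76, 108), (256, 231, 47, 14, 15)]
232 [(228, 557, 104, 72, 2), (232, 14, 32, 122, 110), (236, 14, 22, 117, 115), (240, 159, 16, 108, 113), (244, 48, 7, 102, 115), (248, 66, 5, 89, 106), (252, 235, 3, 76, 95), (256, 329, 41, 20, 13)]
235 [(228, 654, 95, 81, 4), (232, 398, 89, 70, 0), (236, 22, 17, 121, 110), (240, 75, 5, 118, 118), (244, 66, 3, 106, 110), (248, 131, 0, 94, 102), (252, 334, 43, 35, 9), (256, 344, 33, 29, 13)]
238 [(228, 655, 92, 84, -5), (232, 671, 80, 78, 1), (236, 211, 14, 124, 103), (240, 56, 4, 120, 109), (244, 101, 1, 108, 100), (248, 339, 42, 52, 12), (252, 351, 35, 42, 10), (256, 340, 23, 39, 18)]
[-0.84907227  0.83611018  0.01956546]
```

View pics/c5.png

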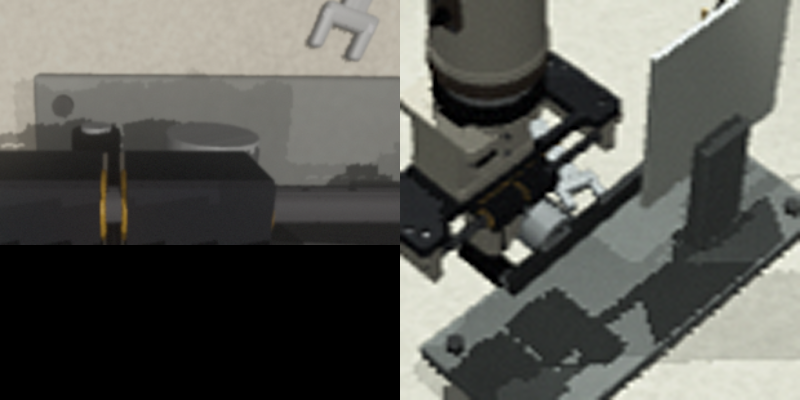

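Request:
{"method": "carry_out", "body": {"increments": [-0.001,0,0.0,0,0,0,0,-0.002,0,0,0,0,0,0,-0.003,0,0.0,0,0,0,0,-0.004,0,0,0,0,0,0,-0.005,0,0.001,0,0,0,0,-0.006,0,0.002,0,0,0,0,-0.006,0,0.003,0,0,0,0,-0.006,0,0.004,0,0,0,0,-0.006,0,0.004,0,0,0,0,-0.006,0,0.004,0,0,0,0]}}

```text
time_s: 12.35
ee_pos: [0.6236, 0.115, 0.0827]
ee_rot: [-2.026, 2.398, -0.001]
wrist_force: [-2.9, 0.4, 12.3]
opening: 0.0005
```

```bash
python3 fz.py
```

```text
12.6 [0.0359 0.1168 0.0828] [-2.66  0.21 12.57] [12.35 12.08 12.47 13.24 12.69]
```

Request:
{"method": "carry_out", "body": {"increments": [0,0,0.0015,0,0,0,0,0,0,0.0035,0,0,0,0,0.0005,0,0.0055,0,0,0,0,0.001,0,0.0075,0,0,0,0,0.001,0,0.009,0,0,0,0,0.001,0,0.01,0,0,0,0,0.001,0,0.01,0,0,0,0,0.001,0,0.01,0,0,0,0,0.001,0,0.01,0,0,0,0,0.001,0,0.01,0,0,0,0]}}

```text
time_s: 13.85
ee_pos: [0.6235, 0.1142, 0.073]
ee_rot: [-2.026, 2.398, -0.001]
wrist_force: [-3.0, 0.9, 14.7]
opening: -0.0001
```

```bash
python3 fz.py
```

```text
14.1 [0.0359 0.116  0.073 ] [-2.8   0.45 14.19] [14.69 14.65 14.36 14.23 13.03]
```

```bash
sed -i 's/range(5)/range(12)/' fz.py; python3 fz.py
```

```text
14.7 [0.0359 0.116  0.073 ] [-3.01  0.04 13.85] [14.22 13.7  14.63 13.41 13.88 13.52 13.67 13.77 13.51 14.66 13.8  13.44]
```

Request:
{"method": "carry_out", "body": {"increments": [0,0,0,0,0,0,0,0,0,0,0,0,0,0,0,0,0,0,0,0,0,0,0,0,0,0,0,0,0,0,0,0,0,0,0,0,0,0,0,0,0,0,0,0,0,0,0,0,0,0,0,0,0,0,0,0,0,0,0,0,0,0,0,0,0,0,0,0,0,0]}}

```text
time_s: 15.95
ee_pos: [0.6235, 0.1142, 0.073]
ee_rot: [-2.026, 2.398, -0.001]
wrist_force: [-2.7, -0.5, 13.5]
opening: 0.0004
```

```bash
sed -i 's/range(12)/range(5)/' fz.py; python3 fz.py
```

```text
16.2 [0.0359 0.116  0.073 ] [-3.02 -0.09 13.76] [13.48 14.39 14.06 13.52 13.33]
```

Request:
{"method": "carry_out", "body": {"increments": [0,0,-0.003,0,0,0,0,-0.001,0,-0.008,0,0,0,0,-0.001,0,-0.013,0,0,0,0,-0.0015,0,-0.0185,0,0,0,0,-0.002,0,-0.024,0,0,0,0,-0.002,0,-0.0295,0,0,0,0,-0.002,0,-0.035,0,0,0,0,-0.002,0,-0.0405,0,0,0,0,-0.0015,0,-0.046,0,0,0,0,-0.001,0,-0.0515,0,0,0,0]}}

```text
time_s: 17.45
ee_pos: [0.6235, 0.1148, 0.1238]
ee_rot: [-2.026, 2.399, -0.001]
wrist_force: [-0.4, -0.2, 7.8]
opening: 0.0004
```

Request:
{"method": "carry_out", "body": {"increments": [0.001,0,-0.0055,0,0,0,0,0.002,0,-0.011,0,0,0,0,0.003,0,-0.0165,0,0,0,0,0.0035,0,-0.022,0,0,0,0,0.005,0,-0.0275,0,0,0,0,0.0065,0,-0.032,0,0,0,0,0.008,0,-0.036,0,0,0,0,0.0095,0,-0.039,0,0,0,0,0.0105,0,-0.042,0,0,0,0,0.011,0,-0.044,0,0,0,0]}}

```text
time_s: 18.7
ee_pos: [0.6214, 0.103, 0.1669]
ee_rot: [-2.026, 2.4, -0.001]
wrist_force: [1.2, 0.5, 3.8]
opening: 0.0004
```

```bash
python3 st.py
```

```text
18.7 [0.0357 0.1045 0.1669] [1.21 0.51 3.84] [ 0.069 -0.209 -0.002]
```

Still in contact; ease the last few mm slowly, then lift clear.

Request:
{"method": "carry_out", "body": {"increments": [0,0,-0.001,0,0,0,0,0.0005,0,-0.0025,0,0,0,0,0.001,0,-0.004,0,0,0,0,0.001,0,-0.0055,0,0,0,0,0.001,0,-0.007,0,0,0,0,0.001,0,-0.0085,0,0,0,0,0.001,0,-0.01,0,0,0,0,0.001,0,-0.0125,0,0,0,0,0.001,0,-0.016,0,0,0,0,0.001,0,-0.022,0,0,0,0]}}

```text
time_s: 19.95
ee_pos: [0.6207, 0.1021, 0.1888]
ee_rot: [2.026, -2.4, -0.0]
wrist_force: [-0.0, 0.3, -0.6]
opening: 0.0002
```

Request:
{"method": "carry_out", "body": {"increments": [0,0,-0.02,0,0,0,0.02,0,0,-0.05,0,0,0,0.04,0,0,-0.08,0,0,0,0.04,0,0,-0.11,0,0,0,0.04,0,-0.02,-0.13,0,0,0,0.04,0,-0.045,-0.14,0,0,0,0.04,0.04,-0.05,-0.15,0,0,0,0.04,0.08,-0.05,-0.15,0,0,0,0.04,0.11,-0.05,-0.15,0,0,0,0.04,0.11,-0.05,-0.15,0,0,0,0.04]}}

```text
time_s: 21.2
ee_pos: [0.6519, -0.0187, 0.3399]
ee_rot: [2.02, -2.406, 0.003]
wrist_force: [0.2, 0.6, 0.1]
opening: 0.0402
```

```bash
python3 st.py; python3 - <<'E'
from h import *
from workcell import robot
o,s=wsnap(robot,"w6");print(o["opening"])
cv2.imwrite("pics/w6c.png",cv2.resize(s["img"][:,:,::-1],None,fx=1.5,fy=1.5,interpolation=cv2.INTER_CUBIC))
E
```

```text
21.2 [ 0.0863 -0.0103  0.3399] [0.2  0.64 0.09] [ 0.033  0.02  -0.026]
0.040181513335383647
```

View pics/w6c.png

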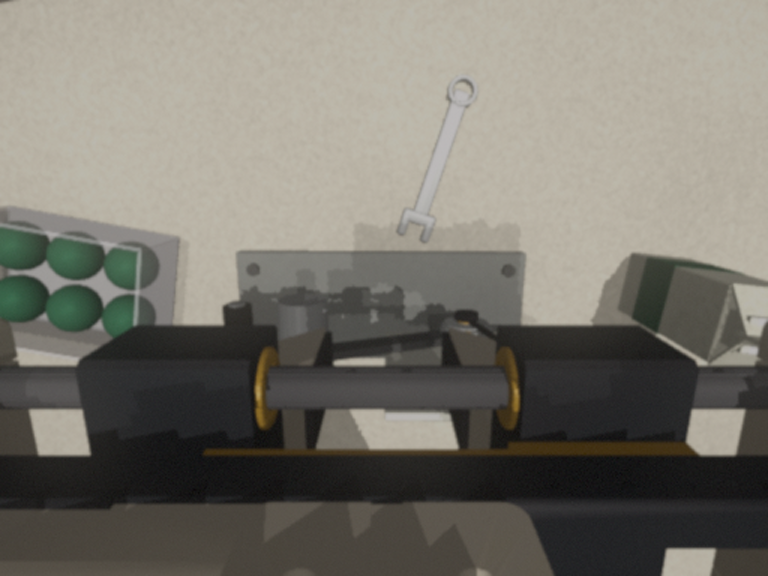

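Request:
{"method": "carry_out", "body": {"increments": [0.01,-0.02,0,-8,0,0,0.04,0.02,-0.03,0,-16,0,0,0.04,0.04,-0.03,0,-24,0,0,0.04,0.055,-0.025,0.01,-32,0,0,0.04,0.06,-0.02,0.02,-38,0,0,0.04,0.06,-0.014,0.03,-40,0,0,0.04,0.06,-0.014,0.035,-40,0,0,0.04,0.06,-0.014,0.035,-40,0,0,0.04,0.06,-0.014,0.035,-40,0,0,0.04,0.06,-0.014,0.035,-40,0,0,0.04]}}

```text
time_s: 22.5
ee_pos: [0.666, -0.0522, 0.3419]
ee_rot: [1.897, -2.107, -0.527]
wrist_force: [0.3, 3.6, -0.2]
opening: 0.0401
```

```bash
python3 st.py; python3 - <<'E'
from h import *
from workcell import robot
o,s=wsnap(robot,"w7");print(o["ee_rot"],o["qpos"].round(2))
cv2.imwrite("pics/w7c.png",cv2.resize(s["img"][:,:,::-1],None,fx=1.5,fy=1.5,interpolation=cv2.INTER_CUBIC))
E
```

```text
22.5 [ 0.106  -0.0409  0.3419] [ 0.25  3.63 -0.23] [ 0.169 -0.539 -0.114]
[ 1.89676249 -2.10717081 -0.52718091] [ 0.16  0.82 -0.23  0.76  0.06  2.02 -1.69]
```

View pics/w7c.png

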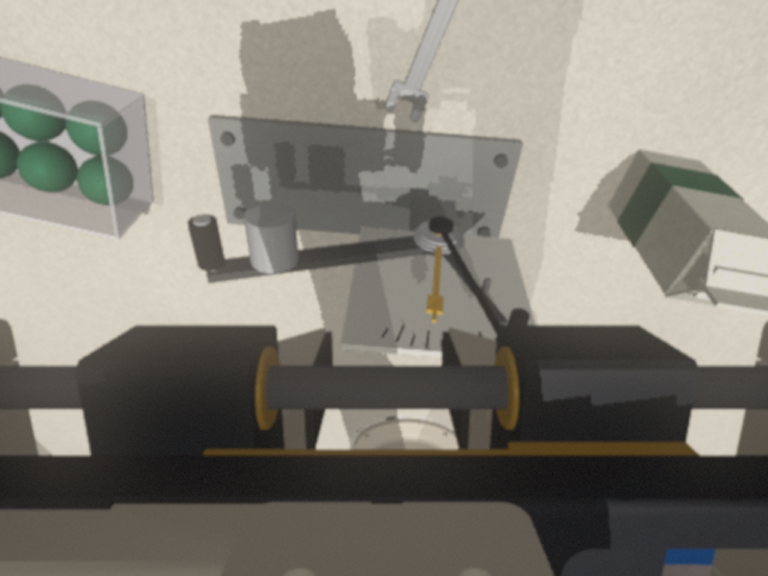

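```bash
cat >> h.py <<'E'
def wplane(s,uv,x):  # rays to local plane x
    K=s["mtx"];T=s["tool_from_camera"];uv=np.atleast_2d(uv)
    d=np.c_[(uv[:,0]-K[0,2])/K[0,0],(uv[:,1]-K[1,2])/K[1,1],np.ones(len(uv))]
    Rw=s["Rt"]@T[:3,:3];C=loc(s["Rt"]@T[:3,3]+s["pt"]);D=(d@Rw.T)@Rz
    return C+D*((x-C[0])/D[:,0])[:,None]
def line(P):
    c=P[:,1:].mean(0);v=np.linalg.svd(P[:,1:]-c)[2][0];v*=np.sign(v[1]);return c,np.arctan2(v[1],v[0])
E
cat > dial.py <<'E'
import sys
from h import *
s=dict(np.load(f"pics/{sys.argv[1]}.npz"));I=s["img"].astype(int);w=cloud(s);L=loc(w.reshape(-1,3)).reshape(w.shape)
roi=np.zeros(I.shape[:2],bool);roi[150:217,225:350]=1
g=roi&(I[...,0]-I[...,2]>45)&(I[...,0]>90)
vu=np.argwhere(g);print("gold",len(vu),vu.min(0),vu.max(0));P=wplane(s,vu[:,::-1],.014);c,a=line(P);print("telltale angle",a,"value",2-a,c,"depth x",np.nanmedian(L[g],0),"top",P[np.argmax(P[:,2])])
pl=L[185:205,250:280].reshape(-1,3);print("plate x",np.nanmedian(pl,0),np.nanpercentile(pl[:,0],[10,90]))
d=roi&(I.sum(2)<150);n,l,st,ct=cv2.connectedComponentsWithStats(d.astype(np.uint8))
for i in range(1,n):
  if st[i,4]>8:
    vu=np.argwhere(l==i);P=wplane(s,vu[:,::-1],.022);c,a=line(P);print(st[i],"val",round(2-a,4),c.round(4),np.nanmedian(L[l==i],0).round(3))
E
python3 dial.py w7; python3 st.py
```

```text
gold 267 [156 284] [215 294]
telltale angle 1.4953022163288363 value 0.5046977836711637 [-0.07750032  0.20061311] depth x [ 0.01427417 -0.07797914  0.20990611] top [ 0.014      -0.07392724  0.23842005]
plate x [-0.00188226 -0.04767606  0.18794115] [-0.00254067 -0.00122117]
[287 150  13   3  29] val 1.8232 [-0.0826  0.12  ] [ 0.026 -0.081  0.127]
22.55 [ 0.1028 -0.0535  0.3281] [-0.36 -6.06 -8.32] [-0.562 -0.599  0.125]
```

```bash
python3 st.py; python3 - <<'E'
from h import *
from workcell import robot
s=dict(np.load("pics/w7.npz"));I=s["img"].astype(int);w=cloud(s);L=loc(w.reshape(-1,3)).reshape(w.shape)
print(wplane(s,[[518/1.5,316/1.5]],.056),wplane(s,[[500/1.5,322/1.5]],.022),wplane(s,[[448/1.5,240/1.5]],.022))
hand=[]
for v in range(165,216,4):
  r=I[v,292:350].sum(1);u=292+np.where(r<230)[0];x=L[v,u];k=(abs(x[:,0]-.022)<.008);hand+=[[q,v] for q in u[k]];print(v,u[k],x[k][:2].round(3).tolist())
P=wplane(s,np.array(hand),.0235);c,a=line(P);print("index val",2-a,c)
o=robot.observe();print(o["time_s"],o["joint_velocities"].round(3),o["qpos"].round(3))
E
```

```text
22.55 [ 0.1028 -0.0535  0.3281] [-0.36 -6.06 -8.32] [-0.562 -0.599  0.125]
[[ 0.056      -0.1209361   0.27101261]] [[ 0.022      -0.12122858  0.24119963]] [[ 0.022      -0.08953453  0.14142428]]
165 [300 301 302 303] [[0.022, -0.091, 0.153], [0.022, -0.092, 0.153]]
169 [301 302 303 304 305] [[0.019, -0.092, 0.157], [0.021, -0.093, 0.16]]
173 [304 306 307] [[0.021, -0.095, 0.168], [0.022, -0.097, 0.17]]
177 [306 307 308 309] [[0.02, -0.097, 0.175], [0.022, -0.098, 0.178]]
181 [308 309 310 311 312] [[0.02, -0.099, 0.183], [0.022, -0.1, 0.185]]
185 [310 311 312 313 314] [[0.019, -0.101, 0.19], [0.02, -0.102, 0.19]]
189 [312 313 314 315 316 317] [[0.019, -0.103, 0.196], [0.021, -0.103, 0.199]]
193 [315 316 317 318 319] [[0.02, -0.105, 0.205], [0.022, -0.106, 0.207]]
197 [318 319 320 321 322] [[0.021, -0.108, 0.213], [0.022, -0.109, 0.214]]
201 [320 321 322 323 324] [[0.02, -0.11, 0.219], [0.023, -0.11, 0.222]]
205 [322 323 324 325 326] [[0.019, -0.112, 0.224], [0.022, -0.112, 0.227]]
209 [324 325 326 327 328] [[0.02, -0.113, 0.231], [0.022, -0.113, 0.233]]
213 [326 327 328 329 330 331] [[0.02, -0.114, 0.237], [0.022, -0.115, 0.239]]
index val 0.15203677184400988 [-0.10512699  0.20283943]
22.55 [ 0.075  0.106  0.091  0.101  0.253 -0.015 -0.118] [ 0.155  0.827 -0.183  0.775  0.054  2.013 -1.688]
```

Request:
{"method": "carry_out", "body": {"increments": [0,0.01,-0.012,4,0,0,0.04,0,0.026,-0.03,12,0,0,0.04,0,0.038,-0.046,20,0,0,0.04,0,0.038,-0.046,28,0,0,0.04,0,0.038,-0.046,36,0,0,0.04,0,0.038,-0.046,40,0,0,0.04,0,0.038,-0.046,40,0,0,0.04,0,0.038,-0.046,40,0,0,0.04,0,0.038,-0.046,40,0,0,0.04,0,0.038,-0.046,40,0,0,0.04]}}

```text
time_s: 23.8
ee_pos: [0.6484, -0.07, 0.3881]
ee_rot: [-1.941, 2.247, -0.248]
wrist_force: [-0.5, 0.7, -0.2]
opening: 0.0398
```

```bash
python3 st.py; python3 - <<'E'
from h import *
from workcell import robot
o=robot.observe();print(o["joint_velocities"].round(3),o["qpos"].round(2),rel(o,W([.036,-.122,.31])))
E
```

```text
23.8 [ 0.0916 -0.0614  0.3881] [-0.52  0.69 -0.18] [0.081 0.31  0.011]
[ 0.005 -0.007 -0.     0.007  0.001 -0.002  0.002] [ 0.25  0.2  -0.23  1.53  0.06  1.18 -1.7 ] (array([60.2, 73.4, 62.1]), array([-13.26,   0.95,   1.39]))
```

Request:
{"method": "carry_out", "body": {"increments": [0.015,0.018,0.015,-4,0.3,0.4,0.04,0.03,0.036,0.03,-9,0.6,0.8,0.04,0.045,0.055,0.045,-13,0.9,1.4,0.04,0.06,0.073,0.055,-13.3,0.95,1.4,0.04,0.06,0.073,0.062,-13.3,0.95,1.4,0.04,0.06,0.073,0.062,-13.3,0.95,1.4,0.04,0.06,0.073,0.062,-13.3,0.95,1.4,0.04,0.06,0.073,0.062,-13.3,0.95,1.4,0.04,0.06,0.073,0.062,-13.3,0.95,1.4,0.04,0.06,0.073,0.062,-13.3,0.95,1.4,0.04]}}

```text
time_s: 25.05
ee_pos: [0.5834, -0.1202, 0.3111]
ee_rot: [-2.024, 2.402, -0.001]
wrist_force: [0.4, 1.0, 0.9]
opening: 0.0397
```

```bash
python3 st.py; python3 - <<'E'
from h import *
from workcell import robot
o,s=wsnap(robot,"w8");print(rel(o,W([.036,-.122,.223])))
t=robot.snapshot("side");w=cloud(t);L=loc(w.reshape(-1,3)).reshape(w.shape);np.savez("pics/side8.npz",**t)
m=(abs(L[...,1]+.122)<.06)&(abs(L[...,0]-.036)<.03)&(L[...,2]>.23)
for z0 in np.arange(.24,.40,.01):
  q=L[m&(abs(L[...,2]-z0)<.005)]
  if len(q):print(round(z0,3),len(q),np.percentile(q[:,1],[0,50,100]).round(3),np.percentile(q[:,0],[0,50,100]).round(3))
w=cloud(s);L=loc(w.reshape(-1,3)).reshape(w.shape);q=L[(L[...,2]>.255)&(L[...,2]<.285)&(abs(L[...,1]+.12)<.05)];print(len(q),np.percentile(q,[0,10,50,90,100],axis=0).round(3))
E
```

```text
25.05 [ 0.036  -0.1218  0.3111] [0.4  0.97 0.91] [ 0.105  0.029 -0.024]
(array([ 0.1,  0.1, 88.1]), array([-0.06, -0.01, -0.01]))
0.24 8 [-0.122 -0.119 -0.073] [0.01  0.019 0.022]
0.25 6 [-0.124 -0.121 -0.117] [0.017 0.018 0.022]
0.26 18 [-0.13  -0.122 -0.119] [0.015 0.02  0.049]
0.27 49 [-0.134 -0.124 -0.118] [0.014 0.033 0.053]
0.34 20 [-0.156 -0.146 -0.096] [0.023 0.029 0.044]
0.35 37 [-0.156 -0.144 -0.088] [0.023 0.029 0.044]
0.36 51 [-0.159 -0.143 -0.084] [0.022 0.026 0.042]
0.37 44 [-0.161 -0.122 -0.085] [0.022 0.025 0.033]
0.38 45 [-0.161 -0.102 -0.083] [0.023 0.026 0.032]
0.39 28 [-0.164 -0.147 -0.082] [0.023 0.025 0.045]
0.4 11 [-0.149 -0.147 -0.144] [0.031 0.034 0.042]
710 [[ 0.017 -0.13   0.26 ]
 [ 0.021 -0.129  0.266]
 [ 0.036 -0.124  0.269]
 [ 0.051 -0.119  0.27 ]
 [ 0.053 -0.118  0.271]]
```

Request:
{"method": "carry_out", "body": {"increments": [0.002,0,0.03,0,0,0,0.04,0.002,0,0.055,0,0,0,0.04,0.002,0,0.07,0,0,0,0.04,0.002,0,0.08,0,0,0,0.04,0.002,0,0.088,0,0,0,0.04,0.002,0,0.088,0,0,0,0.03,0.002,0,0.088,0,0,0,0.02,0.002,0,0.088,0,0,0,0.008,0.002,0,0.088,0,0,0,0.008,0.002,0,0.088,0,0,0,0.008], "newtons": 5}}

```text
time_s: 26.4
ee_pos: [0.5834, -0.1224, 0.2234]
ee_rot: [-2.024, 2.402, -0.002]
wrist_force: [-0.5, -1.0, 2.4]
opening: 0.0119
```

```bash
python3 st.py;python3 -c "
from workcell import robot;print(robot.observe()['opening'])"
```

```text
26.4 [ 0.0364 -0.124   0.2234] [-0.52 -1.03  2.4 ] [ 0.02   0.05  -0.037]
0.011862823312500412
```

Request:
{"method": "carry_out", "body": {"increments": [-0.004,0,-0.001,0,0,0,0.008,-0.011,0,-0.0027,0,0,0,0.008,-0.019,0,-0.0041,0,0,0,0.008,-0.027,0,-0.005,0,0,0,0.008,-0.035,0,-0.0056,0,0,0,0.008,-0.043,0,-0.0057,0,0,0,0.008,-0.049,0,-0.0055,0,0,0,0.008,-0.0525,0,-0.0053,0,0,0,0.008,-0.0525,0,-0.0053,0,0,0,0.008,-0.0525,0,-0.0053,0,0,0,0.008]}}

```text
time_s: 27.65
ee_pos: [0.5921, -0.07, 0.2281]
ee_rot: [-2.024, 2.401, -0.001]
wrist_force: [3.0, 0.5, 0.2]
opening: 0.0117
```

```bash
python3 st.py;python3 -c "
from workcell import robot;print(robot.observe()['opening'])"
```

```text
27.65 [ 0.0361 -0.0709  0.2281] [2.95 0.47 0.15] [ 0.08  -0.711 -0.011]
0.011714275286530013
```

Request:
{"method": "carry_out", "body": {"increments": [0,0,0,0,0,0,0.02,0,0,0,0,0,0,0.03,0,0,0,0,0,0,0.036,0,0,-0.01,0,0,0,0.036,0,0,-0.03,0,0,0,0.036,0,0,-0.06,0,0,0,0.036,0,0,-0.09,0,0,0,0.036,0,-0.04,-0.11,0,0,0,0.036,0,-0.06,-0.12,-5,0,0,0.036,0,-0.07,-0.12,-10,0,0,0.036]}}

```text
time_s: 28.9
ee_pos: [0.662, -0.0827, 0.3508]
ee_rot: [1.948, -2.313, -0.2]
wrist_force: [0.1, -0.8, 0.0]
opening: 0.036
```

Request:
{"method": "carry_out", "body": {"increments": [0,0,0,-5,0,0,0.036,0,0,0,-10,0,0,0.036,0,0,0,-15,0,0,0.036,0,0,0,-20,0,0,0.036,0,0,0,-22,0,0,0.036,0,0,0,-22,0,0,0.036,0,0,0,-22,0,0,0.036,0,0,0,-22,0,0,0.036,0,0,0,-22,0,0,0.036,0,0,0,-22,0,0,0.036]}}

```text
time_s: 30.15
ee_pos: [0.6655, -0.0655, 0.3824]
ee_rot: [1.884, -2.189, -0.475]
wrist_force: [1.0, 2.4, -2.5]
opening: 0.0362
```

```bash
python3 st.py; python3 - <<'E'
from h import *
from workcell import robot
o,s=wsnap(robot,"w9");print(o["qpos"].round(2))
print(wproj(s,[W([.014,-.083,.12]),W([.014,-.074,.236]),W([.036,-.0717,.27])]))
cv2.imwrite("pics/w9c.png",cv2.resize(s["img"][60:240,180:400,::-1],None,fx=3.2,fy=3.2,interpolation=cv2.INTER_CUBIC))
E
```

```text
30.15 [ 0.1077 -0.0541  0.3824] [ 1.03  2.41 -2.47] [ 0.132 -0.483 -0.043]
[ 0.06  0.75  0.08  0.76 -0.12  2.02 -1.61]
[[284.21594836 151.39831459]
 [278.89196446 198.2920454 ]
 [278.07537412 201.33511682]]
```

View pics/w9c.png

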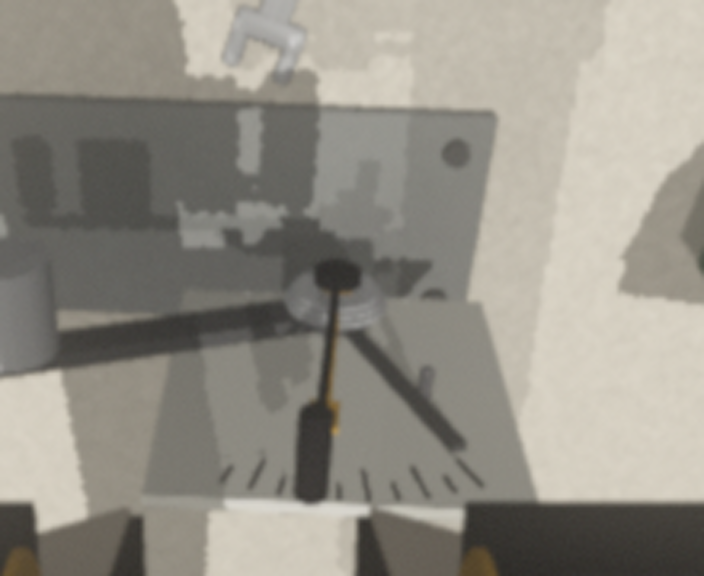

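```bash
python3 - <<'E'
from h import *
for n in("w7","w9"):
  s=dict(np.load(f"pics/{n}.npz"));I=s["img"].astype(int);w=cloud(s);L=loc(w.reshape(-1,3)).reshape(w.shape)
  hub=.1225
  g=(I[...,0]-I[...,2]>35)&(I[...,0]>80);g[:150]=0;g[212:]=0;g[:,:270]=0;g[:,305:]=0
  E=[];
  for v in range(150,212):
    u=np.where(g[v])[0]
    if len(u):E.append([u.max()+.5,v])
  P=wplane(s,np.array(E),.0135);r=np.hypot(P[:,1]+.083,P[:,2]-hub)
  k=(r>.035)&(r<.085);c,a=line(P[k]);print(n,"gold right edge",k.sum(),"val",round(2-a,4),c.round(4),"pixels",len(E))
  a2=np.arctan2(P[:,2]-hub,P[:,1]+.083)
  for lo,hi in((.035,.06),(.06,.085),(.095,.105),(.105,.118)):
    kk=(r>lo)&(r<hi);print("   r",lo,hi,kk.sum(),"val by pivot",(2-a2[kk]).mean().round(4) if kk.any() else "")
  d=(I.sum(2)<190)&(abs(L[...,0]-.0205)<.007)&(L[...,2]>.15)&(L[...,2]<.243);d[:150]=0;d[216:]=0;d[:,:270]=0;d[:,345:]=0
  C=[]
  for v in range(150,216):
    u=np.where(d[v])[0]
    if 2<=len(u)<9 and u.max()-u.min()<9:C.append([u.mean(),v])
  C=np.array(C);P=wplane(s,C,.0205);c,a=line(P);print(n,"index",len(C),"val",round(2-a,4),c.round(4),"by pivot",(2-np.arctan2(c[1]-hub,c[0]+.083)).round(4))
  q=(L[...,2]>.262)&(L[...,2]<.285)&(abs(L[...,1]+.09)<.06)&(L[...,0]<.06)&(L[...,0]>.01);print("pin",q.sum(),np.median(L[q],0).round(4))
  print("gold by pivot of center rows",robot if 0 else "")
E
```

```text
w7 gold right edge 25 val 0.4939 [-0.0816  0.184 ] pixels 49
   r 0.035 0.06 11 val by pivot 0.4351
   r 0.06 0.085 14 val by pivot 0.4616
   r 0.095 0.105 5 val by pivot 0.4373
   r 0.105 0.118 3 val by pivot 0.4676
w7 index 52 val 0.1415 [-0.1055  0.1973] by pivot 0.1375
pin 110 [ 0.0516 -0.1225  0.2664]
gold by pivot of center rows 
w9 gold right edge 13 val 0.4704 [-0.081  0.191] pixels 23
   r 0.035 0.06 3 val by pivot 0.4444
   r 0.06 0.085 10 val by pivot 0.4618
   r 0.095 0.105 5 val by pivot 0.4361
   r 0.105 0.118 1 val by pivot 0.4373
w9 index 20 val 0.5094 [-0.0781  0.186 ] by pivot 0.5055
pin 344 [ 0.0393 -0.0708  0.2732]
gold by pivot of center rows
```

Request:
{"method": "carry_out", "body": {"increments": [0,0,-0.01,4,0,0,0.036,0,0,-0.02,10,0,0,0.036,0,0,-0.03,16,0,0,0.036,0,0,-0.04,22,0,0,0.036,0,0,-0.04,25,0,0,0.036,0,0,-0.04,25,0,0,0.036,0,0,-0.04,25,0,0,0.036,0,0,-0.04,25,0,0,0.036,0,0,-0.04,25,0,0,0.036,0,0,-0.04,25,0,0,0.036]}}

```text
time_s: 31.45
ee_pos: [0.6788, -0.0852, 0.4186]
ee_rot: [-1.977, 2.383, -0.044]
wrist_force: [0.2, 0.7, 0.1]
opening: 0.0359
```

```bash
python3 st.py; python3 - <<'E'
from h import *
from workcell import robot
o=robot.observe();print(o["qpos"].round(3),o["joint_velocities"].round(3))
t=robot.snapshot("side");a=dict(np.load("pics/side0.npz"));b=t
f=lambda s:loc(cloud(s).reshape(-1,3)).reshape(384,512,3)
A,B=f(a),f(b)
for n,(y0,y1,z0,x0,x1) in dict(tub=(.18,.45,.03,-.2,.2),carton=(-.4,-.2,.05,-.1,.2),roller=(.085,.13,.15,-.01,.06),pin=(-.16,-.03,.258,.01,.06)).items():
  for L in(A,B):
    m=(L[...,1]>y0)&(L[...,1]<y1)&(L[...,2]>z0)&(L[...,2]<.28)&(L[...,0]>x0)&(L[...,0]<x1);print(n,m.sum(),np.median(L[m],0).round(4))
E
```

```text
31.45 [ 0.1242 -0.0713  0.4186] [0.22 0.68 0.06] [0.022 0.058 0.062]
[ 0.005  0.392  0.133  1.193 -0.065  1.509 -1.627] [-0.    -0.006  0.001  0.005 -0.001 -0.002  0.001]
tub 3921 [0.0409 0.3315 0.0547]
tub 3915 [0.0405 0.3314 0.0548]
carton 1356 [ 0.0082 -0.2977  0.1381]
carton 1357 [ 0.0076 -0.2975  0.1374]
roller 202 [0.0196 0.1047 0.1958]
roller 201 [0.0193 0.1045 0.195 ]
pin 63 [ 0.0309 -0.1233  0.2679]
pin 66 [ 0.0314 -0.0707  0.2732]
```

```bash
python3 -c "
from workcell import robot;print(robot.sign_off())"
```

```text
the job is handed in; nothing more can be done
None
```

I pressed the tensioner roller to a steady 14 N, eased the arm back to rest, and set the index hand on the tell-tale. I handed the job in at about 31.5 s.

- **Press:** The reading held at about 13.9 N for over 2 s. Single readings ran from 13.0 to 14.7 N, and the free-air reading was about −0.4 N, so the true force was roughly 14.0–14.3 N. A sideways force of about 3 N along the roller's axis remained while I held. During the descent the tool was off-centre, which gave about 5 N along y. I re-centred it before the final press.
- **Return:** The arm went back up at about 45 mm/s or less, slower over the last few millimetres. The roller ended at its starting position to within 1 mm.
- **Index:** I pinched the pin, moved it and let go. The tell-tale reads about 0.500–0.505 from the pictures and 0.503 from how far the roller travelled. The index reads about 0.506–0.511, so they line up to about 0.005 rad. The tell-tale's visible edge did not move during the index work.
- **Bystanders:** The tub and carton are within 1 mm of where they started, by the side camera. I did not go near the spanner and did not measure it.

**What disagreed:**
- The fingertips really end about 27 mm behind the reported TCP, so I worked from contact and the camera depth instead.
- The pivot and roller came out about 13 mm further towards −y than my fit of the base predicted, so I used their measured positions.
- Joint 6 reached its 2.02 limit in the two tilted viewing poses, where I also saw brief force readings of up to about 10 N. I took these as the arm still settling, because the tool was clear of the scene.

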